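# Find the rocking corner of a jig plate and shim it

### The arm

A 6-joint arm with a two-finger parallel gripper is mounted at the origin on the work surface. World frame = base frame: x ahead of the robot, y to its left, z up, the work surface at z = 0. Lengths are in mm, angles in degrees, forces in N, time in s.
With the tool pointing down it reaches from about 300 to 850 mm from the base axis. Payload 4.2 kg.
Tool frame: the origin (TCP) lies midway between the tips of the shut fingers; the grasp point (between the pads) lies 19 mm behind it; x points along the fingers, z is the direction in which the jaws open and shut, and the axes are right-handed (so a half turn about x gives the same grasp; the last joint's range is limited). The gripper opens to 91 mm and grips with 3 to 60 N. Pads are 32 mm wide; open, the fingers measure 118 mm over their backs; the gripper's body (76 mm by 178 mm) begins 60 mm behind the grasp point.
Start: joints at [-78.438, 18.312, 89.639, -0, 72.044, -1.146], TCP at [126.494, -560.93, 213.976] pointing down, gripper open.
Joint ranges: [-177.97, 177.97], [-48.28, 115.42], [12.27, 149.76], [-77.06, 257.06], [2.81, 150.46], [-146.56, 146.56]. Speed limits (degrees/s): [147.25, 147.25, 180, 180, 180, 180].

### API

Orientations are given as [roll, pitch, yaw] about the fixed x, y, z axes, in that order (R = Rz(yaw) Ry(pitch) Rx(roll)).
In Python, from workcell import env gives the robot as it stands.
- The arm moves only by the tool send_rows, never from a script. Its argument "commands" is a list that holds one entry, the list of rows, each a list of 6 numbers: the shift along the tool's x, y, z normalised to -1 to 1, where 1 is 0.1 m, then the turn, a rotation vector about the tool's x, y, z normalised to -1 to 1, where 1 is 2 pi rad. In form: [[[x, y, z, wx, wy, wz], ...]]. A call has 1 to 20 rows; each row is the pose to reach, as a shift and turn from the pose commanded when the call began, along the tool's axes at that moment, turning the shorter way round; what a row does not reach only later rows make up. A row lasts 1/8 s, in which the tool goes at most 62.5 mm and 10.7 degrees, less where a joint would pass 70% of its speed; a pose out of reach is approached as far as the arm can. A call with a number of a shift or a turn outside -1 to 1 is refused whole. A call with a gripper value outside its range is refused whole. "jaw" is the closure, from -1 (fully open) to 1 (shut), so that 0 is half open, set as the call begins (left out, the last holds). The fingers move at their own pace and stop on an object; "force" is the grip in N (left out, the last holds). Time passes only in rows, so rows that repeat a pose let the fingers close. It gives the time, the measured TCP pose, the force and the opening at its end, in the units of the state.
- env.state(): the state, without advancing time (a new reading comes with each control period).
- env.grab_frame(name): name is "scene" or "side" or "wrist"; returns (picture, depth): 384x512x3 uint8, red, green, blue; 384x512 float32, mm along the optical axis (not along the pixel's ray), 0 where there is no reading.
- env.get_calibration(name): a dict with "mtx" (3x3 intrinsics, pixels), "camera_from_world" (4x4, takes a point from world to camera coordinates). Camera axes: x right, y up, looking along -z (the intrinsics and any distortion apply to the point x, -y, -z); pixel columns grow to the right and rows downward; lengths in mm; the calibration is good to about 2 mm. The wrist camera is an equidistant fisheye: a pixel r from the principal point sees the ray r / f radians off the axis. A picture is of the moment at which its call begins: read the wrist's pose just before it. get_calibration takes no time and is no camera call; for the wrist camera it gives the pose at the moment of the call.
- env.job_done(): hands the job in, once; it reports no verdict.
The state is a dict: "time_s": time; "qpos": joint angles; "qvel": joint speeds; "effort": joint torques, N m; "ee_pos": TCP position; "ee_rot": TCP orientation; "force": force on the tool from outside, world axes, zero at the start; "torque": the same for the moment, N m; "gripper_width": finger opening in mm.
Only numpy, scipy, OpenCV 4.12 (cv2) and the standard library are available. Lean on these libraries where they do the work, as an engineer would, in place of code of your own. Each camera call takes 0.05 s, during which the arm holds its last target.

### The job

The aluminium jig plate on the levelling bed rocks on one of its four feet. Press down firmly on the corner lugs one after another until you find the corner that gives way, then press the raised shim of that corner down flat. Only press: do not lift or shift the plate, do not press the other three shims down, and leave the other things where they are.

Things in the scene. Friction and masses are not known exactly. Their poses are not given: they have to be found in the camera images.
- bed: Dark steel levelling bed, fixed, 270 x 290 x 12 mm. Origin on the table, below the plate's origin; x points away from the robot (within 0.2 rad), y left, z up. Near/far, left/right below are along these axes. Under each plate lug stands a foot block; they look alike but one foot is soft: its corner sinks 4 mm when pressed with about 4 to 10 N. The other three are solid.
- plate: Loose aluminium jig plate, about 0.9 kg, 12 mm thick, 180 (x) x 156 (y) mm, with a lug at each corner reaching out to y = +-127 mm. It lies level on the four feet, free. Origin: 8 mm to -x of the centre of its underside, 40 mm above the table; axes as the bed's. A steel fence 110 mm long (y), 21 mm high with its bolts, stands on it at x = +65 mm.
- corner_near_left (a point): Middle of the top face of the plate's near left lug (-x, +y corner), 52 mm above the table: the place to press this corner. Plain flat face, 60 mm (x) by 49 mm (y), with the foot under its middle. Moves with the plate.
- corner_near_right (a point): Middle of the top face of the plate's near right lug (-x, -y corner), 52 mm above the table: the place to press this corner. Plain flat face, 60 mm (x) by 49 mm (y), with the foot under its middle. Moves with the plate.
- corner_far_left (a point): Middle of the top face of the plate's far left lug (+x, +y corner), 52 mm above the table: the place to press this corner. Plain flat face, 60 mm (x) by 49 mm (y), with the foot under its middle. Moves with the plate.
- corner_far_right (a point): Middle of the top face of the plate's far right lug (+x, -y corner), 52 mm above the table: the place to press this corner. Plain flat face, 60 mm (x) by 49 mm (y), with the foot under its middle. Moves with the plate.
- shim_near_left (a point): Fixed point where to press the near left corner's shim straight down: on its leaf's top face once flat, 22 mm above the table, 56 mm from the lug's centre towards -x of the bed (robot side). Leaf: steel, 58 (x) x 30 (y) x 4 mm, hinged along y 31 mm to +x of this point, 20 mm above the table. Raised, its free end, towards the robot, is up to 55 mm above the table.
- shim_near_right (a point): Fixed point where to press the near right corner's shim straight down: on its leaf's top face once flat, 22 mm above the table, 56 mm from the lug's centre towards -x of the bed (robot side). Leaf: steel, 58 (x) x 30 (y) x 4 mm, hinged along y 31 mm to +x of this point, 20 mm above the table. Raised, its free end, towards the robot, is up to 55 mm above the table.
- shim_far_left (a point): Fixed point where to press the far left corner's shim straight down: on its leaf's top face once flat, 22 mm above the table, 56 mm from the lug's centre towards -x of the bed (robot side). Leaf: steel, 58 (x) x 30 (y) x 4 mm, hinged along y 31 mm to +x of this point, 20 mm above the table. Raised, its free end, towards the robot, is up to 55 mm above the table.
- shim_far_right (a point): Fixed point where to press the far right corner's shim straight down: on its leaf's top face once flat, 22 mm above the table, 56 mm from the lug's centre towards -x of the bed (robot side). Leaf: steel, 58 (x) x 30 (y) x 4 mm, hinged along y 31 mm to +x of this point, 20 mm above the table. Raised, its free end, towards the robot, is up to 55 mm above the table.
- shim_1 (a joint): Angle of one of the four shims, rad: 0 to 0.06 at the start (leaf tilted up 0.6 to 0.54 rad), 0.6 when flat (level), where it stops. About 4 N at its press point swings it; it stays where left. Flat, its toe carries the lug. The number does not tell at which corner it is: the blocks change places.
- shim_2 (a joint): Angle of one of the four shims, rad: 0 to 0.06 at the start (leaf tilted up 0.6 to 0.54 rad), 0.6 when flat (level), where it stops. About 4 N at its press point swings it; it stays where left. Flat, its toe carries the lug. The number does not tell at which corner it is: the blocks change places.
- shim_3 (a joint): Angle of one of the four shims, rad: 0 to 0.06 at the start (leaf tilted up 0.6 to 0.54 rad), 0.6 when flat (level), where it stops. About 4 N at its press point swings it; it stays where left. Flat, its toe carries the lug. The number does not tell at which corner it is: the blocks change places.
- shim_4 (a joint): Angle of one of the four shims, rad: 0 to 0.06 at the start (leaf tilted up 0.6 to 0.54 rad), 0.6 when flat (level), where it stops. About 4 N at its press point swings it; it stays where left. Flat, its toe carries the lug. The number does not tell at which corner it is: the blocks change places.
- hex_key: Hex key, bent rod 6 mm thick, 80 x 25 mm, lying on the plate. Bystander.
- gauge_block: Steel block 30 x 50 x 18 mm lying on the plate; origin centre of its underside. Bystander.
- collet_nut: Round steel collet nut, 28 mm wide, 22 mm high, standing on the bed between the two near shims. Bystander.
- caliper: Caliper 200 mm long lying on the table on the left. Bystander.
- angle_offcut: Aluminium angle offcut 120 x 30 x 30 mm on the table on the right. Bystander.
- jar: Small clear jar with white cap, 52 mm wide, 55 mm high, on the right. Bystander.
- screwdriver: Black-handled screwdriver lying on the table, far left. Bystander.

How it is judged:
By the outcome, as a careful person would: the job done as asked, in the order asked, and still so for the second after the job is handed in, with the robot touching nothing.
It also fails if it takes over 67 s, if anything falls off the work surface, if the arm or the gripper's body presses on something with over 40 N, if the wrist force passes 120 N, or if a joint passes its speed limit or range.

## Working session

There is one attempt and no reset: what is moved stays moved. The work goes in short steps, Python scripts to look and compute and a tool call to move; the robot and the scene stay as the last step left them, time stands still between calls to the robot, and variables do not carry over. Pictures are saved under pics/ and viewed, and the job is handed in when it is done.

Besides the shell and the picture viewer there is one more tool, called after "Call:" as a command line: name --argument value ..., lists and objects as JSON in quotes. send_rows: Moves the arm, as the interface text tells. Its arguments: {"type":"object","properties":{"commands":{"type":"array","items":{"type":"array","items":{"type":"array","items":{"type":"number","minimum":-1,"maximum":1}}}},"jaw":{"type":"number"},"force":{"type":"number"}},"required":["commands"]}

```bash
mkdir -p pics; ls
python3 - <<'E'
from workcell import env
import cv2,numpy as np
np.set_printoptions(precision=3,suppress=True)
print(env.state())
for n in("scene","side"):
    p,d=env.grab_frame(n);cv2.imwrite(f"pics/{n}0.png",p[:,:,::-1]);np.savez(f"{n}0.npz",p=p,d=d,**env.get_calibration(n))
    print(env.get_calibration(n))
E
```

```text
pics
{'time_s': 0.0, 'qpos': array([-78.438,  18.35 ,  89.708,  -0.   ,  72.043,  -1.146]), 'qvel': array([-0.111,  0.   , -0.005,  0.047, -0.064, -0.044]), 'effort': array([  0.002, -41.246, -23.197,   0.073,   0.046,  -0.   ]), 'ee_pos': array([ 126.387, -560.41 ,  213.125]), 'ee_rot': array([179.033,  89.899, 101.741]), 'force': array([ 0.424,  0.297, -0.671]), 'torque': array([ 0.032, -0.011,  0.002]), 'gripper_width': 91.42716234670726}
{'mtx': array([[361.066,   0.   , 253.461],
       [  0.   , 361.066, 187.084],
       [  0.   ,   0.   ,   1.   ]]), 'camera_from_world': array([[    0.716,     0.698,    -0.009,  -423.832],
       [   -0.506,     0.527,     0.683,   207.985],
       [    0.481,    -0.484,     0.73 , -1325.129],
       [    0.   ,     0.   ,     0.   ,     1.   ]])}
{'mtx': array([[451.041,   0.   , 252.065],
       [  0.   , 451.041, 196.017],
       [  0.   ,   0.   ,   1.   ]]), 'camera_from_world': array([[   -0.983,    -0.183,    -0.005,   547.423],
       [    0.127,    -0.704,     0.699,   -90.415],
       [   -0.131,     0.687,     0.715, -1132.427],
       [    0.   ,     0.   ,     0.   ,     1.   ]])}
```

View pics/scene0.png

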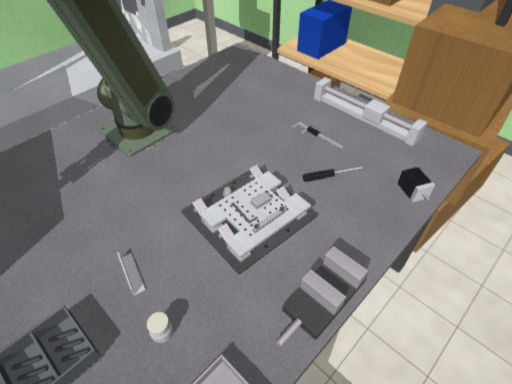

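View pics/side0.png

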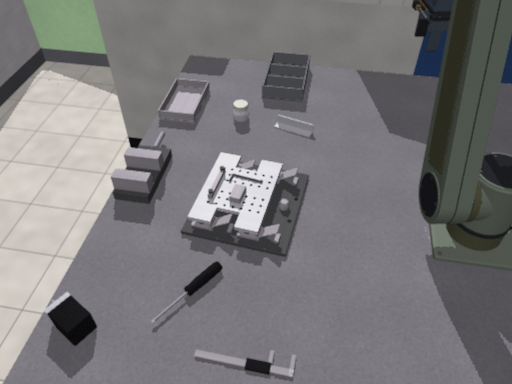

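```bash
cat > h.py <<'E'
import numpy as np,cv2
def load(f):
    a=np.load(f);return a['p'],a['d'],a['mtx'],a['camera_from_world']
def world(d,K,T):
    v,u=np.mgrid[:d.shape[0],:d.shape[1]]
    c=np.stack([(u-K[0,2])/K[0,0]*d,-(v-K[1,2])/K[1,1]*d,-d,np.ones_like(d)],-1)
    return (c@np.linalg.inv(T).T)[...,:3]
E
python3 - <<'E'
from h import *
np.set_printoptions(precision=1,suppress=True)
for n,(x0,y0,x1,y1) in dict(scene=(175,155,325,270),side=(175,140,320,255)).items():
    p,d,K,T=load(n+'0.npz');W=world(d,K,T)
    cv2.imwrite(f'pics/{n}0c.png',cv2.resize(p[y0:y1,x0:x1,::-1],None,fx=5,fy=5,interpolation=cv2.INTER_CUBIC))
    m=np.zeros(d.shape,bool);m[y0:y1,x0:x1]=1
    z=W[...,2]
    t=m&(abs(z)<5)&(d>0);print(n,'table',z[t].mean(),z[t].std())
    b=m&(z>6)&(z<20)&(d>0)
    q=W[b][:,:2].astype(np.float32);print('bed',b.sum(),z[b].mean(),cv2.minAreaRect(q),)
    t=m&(abs(z-52)<5)&(d>0)&(p.mean(-1)>110)
    q=W[t][:,:2].astype(np.float32);print('plate',t.sum(),z[t].mean(),z[t].std(),cv2.minAreaRect(q))
E
```

```text
scene table -1.0062682575956328 1.538980139619689
bed 2738 11.465068757280061 ((576.7723388671875, 64.18864440917969), (417.7492980957031, 273.0973815917969), 84.59749603271484)
plate 3757 50.96405768869531 1.532200393779382 ((648.0209350585938, -5.4531402587890625), (254.81983947753906, 368.1306457519531), 84.39795684814453)
side table -1.5348643197532728 1.7195705654562239
bed 3392 10.931411973541053 ((564.860107421875, 3.0750885009765625), (295.5323181152344, 269.40960693359375), 84.22559356689453)
plate 3698 50.37123728041539 1.5811249213708936 ((572.3548583984375, 4.4298858642578125), (258.23468017578125, 225.4528045654297), 84.50019836425781)
```

```bash
ls pics
```

```text
scene0.png
scene0c.png
side0.png
side0c.png
```

View pics/scene0c.png

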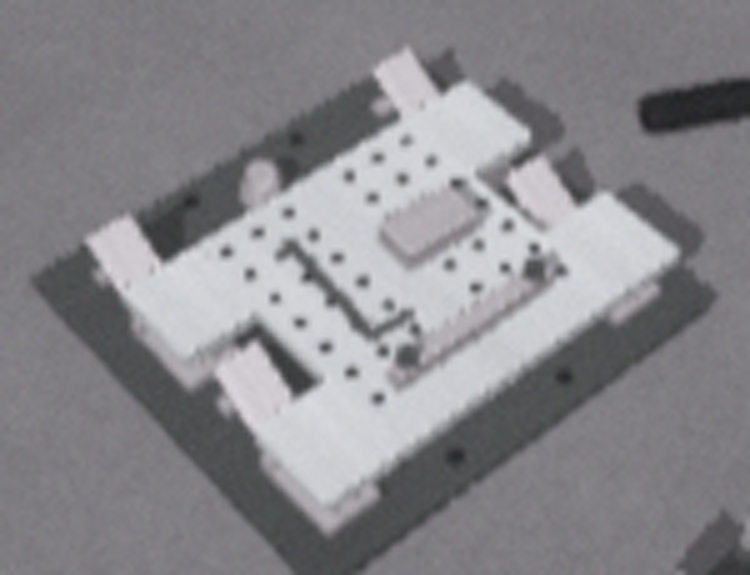

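View pics/side0c.png

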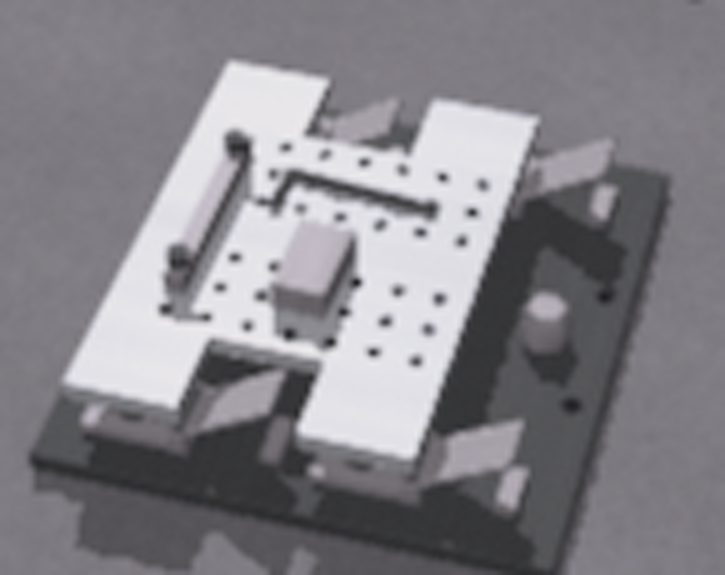

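Run:
```python
from h import *
np.set_printoptions(precision=1,suppress=True)
for n,(x0,y0,x1,y1) in dict(scene=(175,155,325,270),side=(175,140,320,255)).items():
    p,d,K,T=load(n+'0.npz');W=world(d,K,T);z=W[...,2]
    m=np.zeros(d.shape,bool);m[y0:y1,x0:x1]=1
    g=p[...,1].astype(int)-p[...,0]
    print(n,[p[y,x] for x,y in ([(215,220),(270,180),(257,173)] if n=='scene' else [(225,175),(192+5,200),(290,174)])])
    t=(m&(abs(z-51)<4)&(g>=0)&(p.min(-1)>165)).astype(np.uint8)
    t=cv2.morphologyEx(t,cv2.MORPH_OPEN,np.ones((3,3)))
    _,L,S,_=cv2.connectedComponentsWithStats(t);k=1+S[1:,4].argmax();t=L==k
    # ray cast onto z=52
    v,u=np.nonzero(t);Ti=np.linalg.inv(T);o=Ti[:3,3]
    r=np.stack([(u-K[0,2])/K[0,0],-(v-K[1,2])/K[1,1],-np.ones(len(u))],-1)@Ti[:3,:3].T
    P=o+r*((52-o[2])/r[:,2])[:,None]
    R=cv2.minAreaRect(P[:,:2].astype(np.float32));print(len(u),z[t].mean(),R,cv2.boxPoints(R))
    q=p.copy();q[t]=(255,0,0);cv2.imwrite(f'pics/{n}0m.png',cv2.resize(q[y0:y1,x0:x1,::-1],None,fx=4,fy=4))
```

```text
scene [array([206, 205, 211], dtype=uint8), array([210, 212, 216], dtype=uint8), array([203, 197, 205], dtype=uint8)]
3011 50.94358852687386 ((600.4296875, -1.525146484375), (253.80113220214844, 179.84254455566406), 84.4687271118164) [[ 498.7 -119.2]
 [ 677.7 -136.5]
 [ 702.2  116.1]
 [ 523.2  133.5]]
side [array([188, 187, 194], dtype=uint8), array([229, 229, 232], dtype=uint8), array([167, 160, 169], dtype=uint8)]
46 50.51186909792212 ((532.0321655273438, 79.67803192138672), (13.565225601196289, 37.39850997924805), 74.24653625488281) [[512.2  78.2]
 [548.2  68.1]
 [551.9  81.1]
 [515.9  91.3]]
```

View pics/scene0m.png

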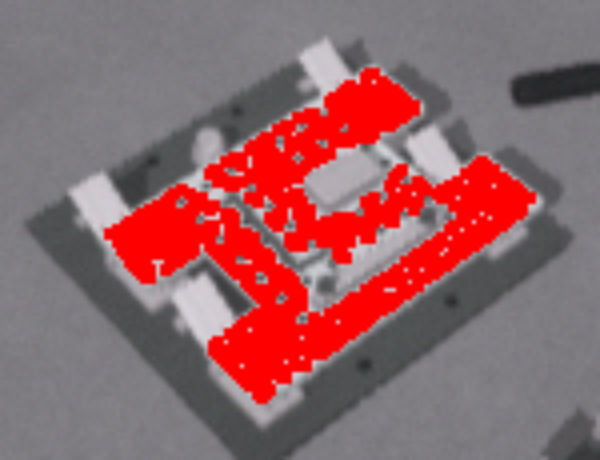

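View pics/side0m.png

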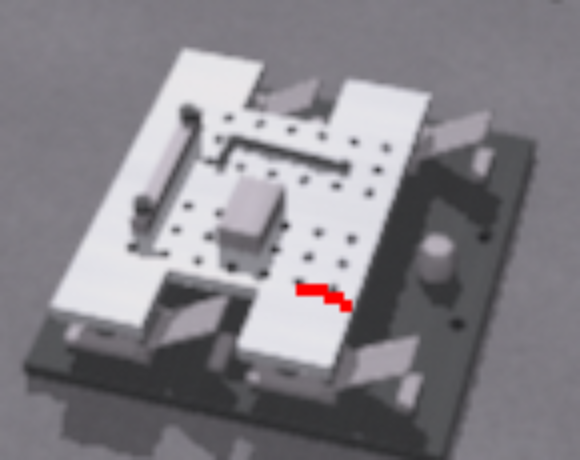

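Run:
```python
from h import *
np.set_printoptions(precision=1,suppress=True)
p,d,K,T=load('side0.npz');Ti=np.linalg.inv(T);o=Ti[:3,3]
c=np.array([(538,118),(232,62),(62,387),(416,460)])/5+[175,140]-.4
r=np.c_[(c[:,0]-K[0,2])/K[0,0],-(c[:,1]-K[1,2])/K[1,1],-np.ones(4)]@Ti[:3,:3].T
P=o+r*((52-o[2])/r[:,2])[:,None];print(P,P.mean(0),np.linalg.norm(P-np.roll(P,-1,0),axis=1))
C=(P.mean(0)[:2]+[600.4,-1.5])/2;a=np.deg2rad(-5.5);print(C)
R=np.array([[np.cos(a),-np.sin(a)],[np.sin(a),np.cos(a)]])
for n,x,y in(('NL',-60,102.5),('NR',-60,-102.5),('FL',60,102.5),('FR',60,-102.5)):
    print(n,C+R@[x,y],'shim',C+R@[x-56,y])
```

```text
[[ 493.8 -115.7   52. ]
 [ 670.3 -132.2   52. ]
 [ 695.7  121.9   52. ]
 [ 517.3  136.6   52. ]] [594.3   2.7  52. ] [177.3 255.4 178.9 253.4]
[597.3   0.6]
NL [547.4 108.4] shim [491.7 113.7]
NR [527.8 -95.7] shim [472.1 -90.3]
FL [666.9  96.9] shim [611.1 102.2]
FR [ 647.2 -107.2] shim [ 591.5 -101.8]
```

```bash
cat >> h.py <<'E'
from scipy.spatial.transform import Rotation as Ro
def axes(e):return Ro.from_euler('xyz',e,degrees=True).as_matrix()
E
python3 - <<'E'
from h import *
np.set_printoptions(precision=4,suppress=True)
R=axes([179.033,89.899,101.741]);print(R)
R=axes([180,90,180-77.292]);print(R)
d=R.T@(np.array([527.8,-95.7,120])-[126.494,-560.93,213.976]);print(d/100)
E
```

```text
[[-0.0004  0.9755  0.22  ]
 [ 0.0017  0.22   -0.9755]
 [-1.      0.     -0.0018]]
[[-0.      0.9755  0.22  ]
 [ 0.      0.22   -0.9755]
 [-1.     -0.     -0.    ]]
[ 0.9398  4.9382 -3.6555]
```

Call:
send_rows --commands '[[[0,0.5,-0.35,0.025,0,0],[0,0.95,-0.7,0.05,0,0],[0,0.95,-0.7,0.0506,0,0]]]' --jaw 1

```text
time_s: 0.48
ee_pos: [205.3, -468.9, 213.8]
ee_rot: [-174.9, 89.9, 89.8]
force: [-0.4, -1.6, 0.1]
gripper_width: 64.7
```

```bash
cat > t.py <<'E'
from h import *
import sys
from workcell import env
np.set_printoptions(precision=4,suppress=True)
s=env.state();a=np.deg2rad(-5.5)
R=np.array([[0,np.cos(a),np.sin(a)],[0,np.sin(a),-np.cos(a)],[-1,0,0]])
if np.linalg.norm(R-axes(s['ee_rot']))>.05:print('ROT',axes(s['ee_rot']))
print(s['time_s'],s['ee_pos'],s['force'],s['gripper_width'])
if len(sys.argv)>3:print(R.T@(np.array(sys.argv[1:4],float)-s['ee_pos'])/100)
E
python3 t.py 527.8 -95.7 120
```

```text
0.475 [ 205.31   -468.9077  213.8068] [-0.4225 -1.6441  0.0756] 64.66781275673081
[ 0.9381  2.8523 -4.024 ]
```

Call:
send_rows --commands '[[[0,0.35,-0.5,0,0,0],[0,0.7,-1,0,0,0]]]'

```text
time_s: 0.72
ee_pos: [283.4, -378.9, 213.7]
ee_rot: [6.4, 90.0, -89.2]
force: [1.0, -1.0, 0.3]
gripper_width: 44.4
```

Call:
send_rows --commands '[[[0,0.35,-0.5,0,0,0],[0,0.7,-1,0,0,0]]]'

```text
time_s: 0.98
ee_pos: [363.2, -285.6, 213.9]
ee_rot: [20.2, 89.9, -75.3]
force: [0.6, -0.3, 0.8]
gripper_width: 23.9
```

Call:
send_rows --commands '[[[0,0.35,-0.5,0,0,0],[0,0.7,-1,0,0,0]]]'

```text
time_s: 1.23
ee_pos: [442.8, -192.7, 213.9]
ee_rot: [25.3, 89.9, -70.2]
force: [0.4, -0.3, -0.8]
gripper_width: 4.5
```

Call:
send_rows --commands '[[[0,0.35,-0.5,0,0,0],[0,0.76,-1,0,0,0],[0,0.76,-1,0,0,0],[0,0.76,-1,0,0,0]]]'

```text
time_s: 1.72
ee_pos: [526.5, -101.7, 213.4]
ee_rot: [-63.3, 89.9, -158.8]
force: [-0.3, 0.2, 1.3]
gripper_width: 0.7
```

```bash
python3 t.py 527.8 -95.7 120;  python3 - <<'E'
from h import *
from workcell import env
c=env.get_calibration('wrist');p,d=env.grab_frame('wrist');cv2.imwrite('pics/w1.png',p[:,:,::-1]);np.savez('w1.npz',p=p,d=d,**c);print(c)
E
```

```text
1.725 [ 526.5349 -101.7236  213.3629] [-0.2873  0.2166  1.2503] 0.715098261794243
[ 0.9336  0.0068 -0.0612]
{'mtx': array([[297.31863964,   0.        , 259.29581074],
       [  0.        , 297.31863964, 186.36897077],
       [  0.        ,   0.        ,   1.        ]]), 'camera_from_world': array([[-9.53696765e-02, -9.95441880e-01,  2.96902666e-04,
        -5.13643443e+01],
       [ 9.65979417e-01, -9.26190048e-02, -2.41465288e-01,
        -4.90507353e+02],
       [ 2.40392159e-01, -2.27416645e-02,  9.70409412e-01,
        -5.18624937e+02],
       [ 0.00000000e+00,  0.00000000e+00,  0.00000000e+00,
         1.00000000e+00]])}
```

View pics/w1.png

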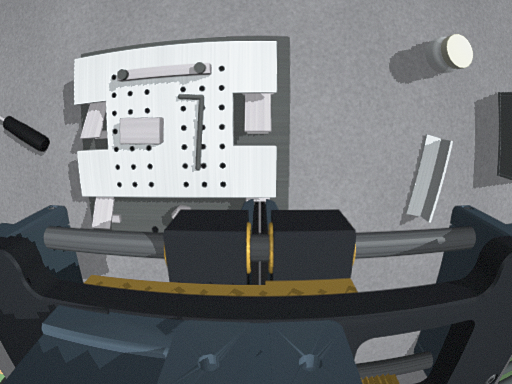

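```bash
cat >> h.py <<'E'
def fray(px,K,T):
    c=np.array(px,float);x=(c[:,0]-K[0,2])/K[0,0];y=(c[:,1]-K[1,2])/K[1,1];r=np.hypot(x,y)
    k=np.sin(r)/r;return np.c_[x*k,-y*k,-np.cos(r)]@T[:3,:3], -T[:3,:3].T@T[:3,3]
def fplane(px,K,T,z):
    r,o=fray(px,K,T);return o+r*((z-o[2])/r[:,2])[:,None]
E
python3 - <<'E'
from h import *
np.set_printoptions(precision=1,suppress=True)
p,d,K,T=load('w1.npz')
P=fplane([(277,148),(275.5,197),(276.5,41),(277,104),(75,59),(75,104),(78,151),(80,197),(198,96)],K,T,52);print(P)
a=np.deg2rad(-5.5);u=np.array([np.cos(a),np.sin(a)]);w=np.array([-u[1],u[0]])
print(np.c_[P[:,:2]@u,P[:,:2]@w])
C=np.array([[597.3,.6],[600.4,-1.5],[594.3,2.7]]);print(np.c_[C@u,C@w])
E
```

```text
[[ 553.5 -124.6   52. ]
 [ 496.6 -118.1   52. ]
 [ 674.8 -135.4   52. ]
 [ 602.8 -129.    52. ]
 [ 699.1  116.2   52. ]
 [ 640.5  121.6   52. ]
 [ 580.   126.9   52. ]
 [ 519.4  138.4   52. ]
 [ 621.5  -42.2   52. ]]
[[562.9 -71. ]
 [505.7 -70. ]
 [684.7 -70.1]
 [612.4 -70.7]
 [684.7 182.6]
 [625.9 182.5]
 [565.2 181.9]
 [503.7 187.6]
 [622.7  17.6]]
[[594.5  57.8]
 [597.8  56.1]
 [591.3  59.6]]
```

Call:
send_rows --commands '[[[0.5,0.01,-0.05,0,0,0],[1,0.01,-0.05,0,0,0]]]'

```text
time_s: 2.02
ee_pos: [527.9, -97.9, 113.7]
ee_rot: [73.7, 89.9, -22.0]
force: [0.1, -0.1, -0.9]
gripper_width: 0.3
```

Call:
send_rows --commands '[[[0.3,0,0,0,0,0],[0.5,0,0,0,0,0],[0.54,0,0,0,0,0],[0.54,0,0,0,0,0]]]'

```text
time_s: 2.52
ee_pos: [528.3, -97.2, 60.5]
ee_rot: [69.6, 90.0, -26.0]
force: [-0.3, 0.5, -0.3]
gripper_width: 0.5
```

Call:
send_rows --commands '[[[0.04,0,0,0,0,0],[0.06,0,0,0,0,0],[0.07,0,0,0,0,0],[0.08,0,0,0,0,0],[0.08,0,0,0,0,0]]]'

```text
time_s: 3.15
ee_pos: [528.4, -96.1, 52.3]
ee_rot: [69.3, 90.0, -26.2]
force: [-0.8, -0.1, 3.4]
gripper_width: 0.2
```

Call:
send_rows --commands '[[[0.01,0,0,0,0,0],[0.01,0,0,0,0,0]]]'

```text
time_s: 3.4
ee_pos: [528.4, -96.1, 52.2]
ee_rot: [79.6, 90.0, -15.9]
force: [-3.5, 0.4, 10.3]
gripper_width: 0.4
```

Call:
send_rows --commands '[[[0.01,0,0,0,0,0],[0.01,0,0,0,0,0],[0.01,0,0,0,0,0]]]'

```text
time_s: 3.78
ee_pos: [528.5, -96.1, 52.2]
ee_rot: [81.8, 89.9, -13.7]
force: [-4.3, 0.5, 17.0]
gripper_width: 0.8
```

Call:
send_rows --commands '[[[0.006,0,0,0,0,0],[0.006,0,0,0,0,0],[0.006,0,0,0,0,0]]]'

```text
time_s: 4.15
ee_pos: [528.5, -96.1, 52.2]
ee_rot: [81.4, 89.9, -14.1]
force: [-6.1, 1.3, 20.5]
gripper_width: 0.4
```

Call:
send_rows --commands '[[[-0.1,0,0,0,0,0],[-0.3,0,0,0,0,0],[-0.3,0.5,0,0,0,0],[-0.3,1,0,0,0,0]]]'

```text
time_s: 4.65
ee_pos: [629.2, -105.9, 80.0]
ee_rot: [78.6, 89.9, -16.9]
force: [0.4, -0.6, 0.2]
gripper_width: 0.4
```

Call:
send_rows --commands '[[[0,0.2,0,0,0,0],[0.1,0.2,0,0,0,0],[0.2,0.2,0,0,0,0],[0.25,0.2,0,0,0,0],[0.27,0.2,0,0,0,0]]]'

```text
time_s: 5.28
ee_pos: [646.1, -107.5, 52.3]
ee_rot: [-92.8, 89.8, 171.7]
force: [-4.9, 1.2, 7.3]
gripper_width: 0.4
```

Call:
send_rows --commands '[[[0.01,0,0,0,0,0],[0.02,0,0,0,0,0],[0.02,0,0,0,0,0],[0.02,0,0,0,0,0]]]'

```text
time_s: 5.78
ee_pos: [646.4, -107.5, 52.3]
ee_rot: [-88.7, 89.9, 175.8]
force: [-5.5, 0.9, 10.1]
gripper_width: 0.4
```

Call:
send_rows --commands '[[[0.01,0,0,0,0,0],[0.02,0,0,0,0,0],[0.02,0,0,0,0,0],[0.02,0,0,0,0,0]]]'

```text
time_s: 6.28
ee_pos: [646.4, -107.5, 52.2]
ee_rot: [-80.6, 90.0, -176.1]
force: [-8.8, 1.4, 19.0]
gripper_width: 0.5
```

Call:
send_rows --commands '[[[-0.1,0,0,0,0,0],[-0.5,0,0,0,0,0],[-0.5,0,0,0,0,0],[-0.5,0,-0.5,0,0,0],[-0.5,0,-1,0,0,0]]]'

```text
time_s: 6.9
ee_pos: [657.1, -7.6, 97.6]
ee_rot: [-85.5, 90.0, 178.9]
force: [0.9, -0.1, -0.1]
gripper_width: 0.6
```

Call:
send_rows --commands '[[[0,0,-0.5,0,0,0],[0,0,-1,0,0,0]]]'

```text
time_s: 7.15
ee_pos: [666.6, 92.8, 97.4]
ee_rot: [-67.8, 89.9, -163.3]
force: [0.3, -0.1, -0.6]
gripper_width: 0.4
```

Call:
send_rows --commands '[[[0,0,-0.05,0,0,0],[0.2,0,-0.05,0,0,0],[0.35,0,-0.05,0,0,0],[0.42,0,-0.05,0,0,0],[0.46,0,-0.05,0,0,0],[0.46,0,-0.05,0,0,0]]]'

```text
time_s: 7.9
ee_pos: [667.8, 96.0, 52.8]
ee_rot: [94.9, 89.9, -0.6]
force: [-0.3, -0.4, 0.5]
gripper_width: 0.2
```

Call:
send_rows --commands '[[[0.01,0,0,0,0,0],[0.02,0,0,0,0,0],[0.02,0,0,0,0,0]]]'

```text
time_s: 8.28
ee_pos: [668.0, 96.1, 52.3]
ee_rot: [89.3, 89.9, -6.2]
force: [-1.3, -1.4, 6.9]
gripper_width: 0.5
```

Call:
send_rows --commands '[[[0.01,0,0,0,0,0],[0.02,0,0,0,0,0],[0.02,0,0,0,0,0]]]'

```text
time_s: 8.65
ee_pos: [668.0, 96.1, 52.2]
ee_rot: [92.9, 89.8, -2.6]
force: [-4.2, -0.6, 16.5]
gripper_width: 0.2
```

Call:
send_rows --commands '[[[0.01,0,0,0,0,0],[0.01,0,0,0,0,0],[0.01,0,0,0,0,0]]]'

```text
time_s: 9.02
ee_pos: [668.0, 96.1, 52.2]
ee_rot: [94.1, 89.8, -1.4]
force: [-6.1, -1.0, 20.4]
gripper_width: 0.2
```

Call:
send_rows --commands '[[[-0.1,0,0,0,0,0],[-0.35,0,0,0,0,0],[-0.35,-0.5,0,0,0,0],[-0.35,-1,0,0,0,0]]]'

```text
time_s: 9.52
ee_pos: [567.2, 106.0, 82.4]
ee_rot: [109.1, 89.9, 13.5]
force: [-1.0, -0.1, 0.9]
gripper_width: 0.5
```

Call:
send_rows --commands '[[[0,-0.2,0,0,0,0],[0.1,-0.2,0,0,0,0],[0.2,-0.2,0,0,0,0],[0.27,-0.2,0,0,0,0],[0.29,-0.2,0,0,0,0],[0.29,-0.2,0,0,0,0]]]'

```text
time_s: 10.28
ee_pos: [548.4, 107.8, 53.0]
ee_rot: [-27.6, 90.0, -123.1]
force: [-0.6, -0.8, 0.7]
gripper_width: 0.5
```

Call:
send_rows --commands '[[[0.01,0,0,0,0,0],[0.02,0,0,0,0,0],[0.02,0,0,0,0,0]]]'

```text
time_s: 10.65
ee_pos: [548.3, 107.9, 51.9]
ee_rot: [97.8, 89.9, 2.3]
force: [-0.8, 0.6, 3.7]
gripper_width: 0.7
```

Call:
send_rows --commands '[[[0.01,0,0,0,0,0],[0.02,0,0,0,0,0],[0.02,0,0,0,0,0]]]'

```text
time_s: 11.02
ee_pos: [548.2, 108.1, 50.0]
ee_rot: [113.7, 90.0, 18.2]
force: [-1.6, -0.6, 6.6]
gripper_width: 0.6
```

Near left is giving way (50.0 mm at 6.6 N). I'll press it to its stop.

Call:
send_rows --commands '[[[0.01,0,0,0,0,0],[0.02,0,0,0,0,0],[0.03,0,0,0,0,0],[0.03,0,0,0,0,0]]]'

```text
time_s: 11.52
ee_pos: [548.1, 108.1, 48.6]
ee_rot: [114.7, 89.9, 19.2]
force: [-5.0, -0.1, 17.1]
gripper_width: 0.5
```

Call:
send_rows --commands '[[[0.01,0,0,0,0,0],[0.01,0,0,0,0,0]]]'

```text
time_s: 11.78
ee_pos: [548.2, 108.2, 48.5]
ee_rot: [112.0, 89.9, 16.4]
force: [-7.4, -0.1, 22.3]
gripper_width: 0.4
```

Call:
send_rows --commands '[[[-0.1,0,0,0,0,0],[-0.4,0,0,0,0,0],[-0.8,0,0,0,0,0],[-1,-0.4,0,0,0,0],[-1,-0.56,0,0,0,0],[-1,-0.56,0,0,0,0],[-1,-0.56,0,0,0,0]]]'

```text
time_s: 12.65
ee_pos: [492.8, 113.2, 144.4]
ee_rot: [-52.7, 90.0, -148.2]
force: [0.4, 0.1, 0.4]
gripper_width: 0.4
```

```bash
python3 t.py 492 112.8 75;  python3 - <<'E'
from h import *
from workcell import env
for n in('wrist','scene','side'):
    c=env.get_calibration(n);p,d=env.grab_frame(n);cv2.imwrite(f'pics/{n}2.png',p[:,:,::-1]);np.savez(f'{n}2.npz',p=p,d=d,**c)
    if n!='wrist':
        x0,y0,x1,y1=dict(scene=(175,155,325,270),side=(175,140,320,255))[n];cv2.imwrite(f'pics/{n}2c.png',cv2.resize(p[y0:y1,x0:x1,::-1],None,fx=5,fy=5,interpolation=cv2.INTER_CUBIC))
E
```

```text
12.65 [492.7878 113.1997 144.4295] [0.3746 0.1032 0.4201] 0.38249770095235297
[ 0.6943 -0.0075  0.0047]
```

View pics/wrist2.png

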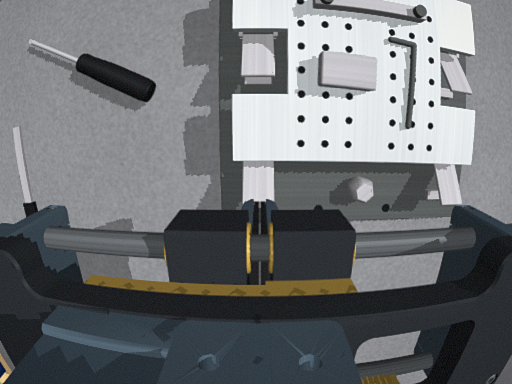

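View pics/side2c.png

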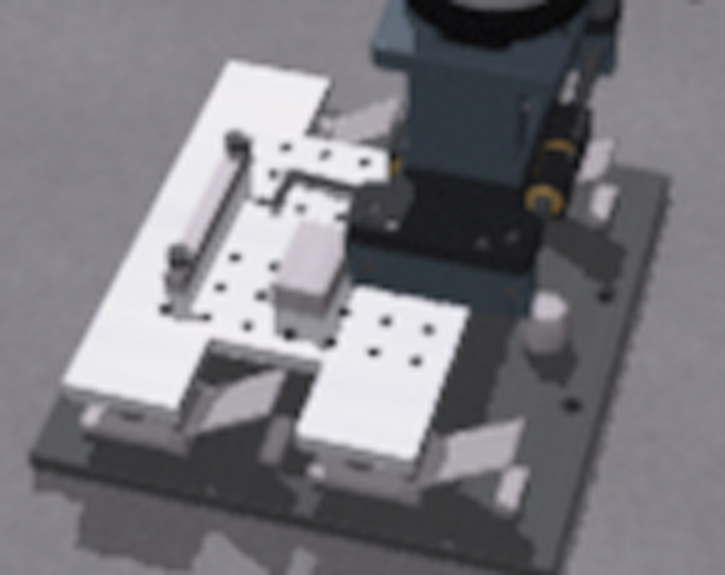

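Call:
send_rows --commands '[[[0.4,0,0,0,0,0],[0.75,0,0,0,0,0],[0.85,0,0,0,0,0],[0.9,0,0,0,0,0],[0.9,0,0,0,0,0]]]'

```text
time_s: 13.42
ee_pos: [493.1, 113.4, 56.0]
ee_rot: [104.0, 89.9, 8.5]
force: [0.3, -0.3, -1.0]
gripper_width: 0.2
```

Call:
send_rows --commands '[[[0.04,0,0,0,0,0],[0.08,0,0,0,0,0],[0.12,0,0,0,0,0],[0.16,0,0,0,0,0],[0.2,0,0,0,0,0]]]'

```text
time_s: 14.05
ee_pos: [492.0, 113.2, 35.0]
ee_rot: [-69.2, 90.0, -164.7]
force: [-1.1, -0.3, 2.7]
gripper_width: 0.7
```

Call:
send_rows --commands '[[[0.03,0,0,0,0,0],[0.06,0,0,0,0,0],[0.08,0,0,0,0,0],[0.1,0,0,0,0,0],[0.1,0,0,0,0,0]]]'

```text
time_s: 14.68
ee_pos: [492.4, 113.2, 25.1]
ee_rot: [78.4, 90.0, -17.1]
force: [0.9, 0.5, 0.5]
gripper_width: 0.6
```

Call:
send_rows --commands '[[[0.01,0,0,0,0,0],[0.02,0,0,0,0,0],[0.03,0,0,0,0,0],[0.035,0,0,0,0,0],[0.035,0,0,0,0,0]]]'

```text
time_s: 15.3
ee_pos: [492.4, 113.3, 22.3]
ee_rot: [95.9, 90.0, 0.4]
force: [-1.5, 0.7, 4.7]
gripper_width: 0.9
```

Call:
send_rows --commands '[[[0.01,0,0,0,0,0],[0.01,0,0,0,0,0],[0.01,0,0,0,0,0]]]'

```text
time_s: 15.68
ee_pos: [492.5, 113.3, 22.1]
ee_rot: [100.6, 89.9, 5.0]
force: [-3.4, -0.3, 11.7]
gripper_width: 0.3
```

Call:
send_rows --commands '[[[0.01,0,0,0,0,0],[0.015,0,0,0,0,0],[0.015,0,0,0,0,0],[0.015,0,0,0,0,0]]]'

```text
time_s: 16.18
ee_pos: [492.5, 113.3, 21.9]
ee_rot: [102.3, 89.9, 6.8]
force: [-6.3, -0.6, 23.9]
gripper_width: 0.6
```

Call:
send_rows --commands '[[[-0.1,0,0,0,0,0],[-0.4,0,0,0,0,0],[-0.9,0,0,0,0,0],[-0.9,-0.5,0,0,0,0],[-0.9,-1,0,0,0,0],[-0.9,-1,0,0,0,0],[-0.9,-1,0,0,0,0]]]'

```text
time_s: 17.05
ee_pos: [393.8, 123.1, 109.6]
ee_rot: [105.4, 89.9, 10.0]
force: [-0.1, 0.1, -1.1]
gripper_width: 0.6
```

Run:
```python
from h import *
from workcell import env
print(env.state()['force'])
for n in('wrist','scene','side'):
    c=env.get_calibration(n);p,d=env.grab_frame(n);cv2.imwrite(f'pics/{n}3.png',p[:,:,::-1]);np.savez(f'{n}3.npz',p=p,d=d,**c)
    if n!='wrist':
        x0,y0,x1,y1=dict(scene=(175,155,325,270),side=(175,140,320,255))[n];cv2.imwrite(f'pics/{n}3c.png',cv2.resize(p[y0:y1,x0:x1,::-1],None,fx=5,fy=5,interpolation=cv2.INTER_CUBIC))
```

```text
[-0.07427274  0.07548434 -1.05794004]
```

View pics/wrist3.png

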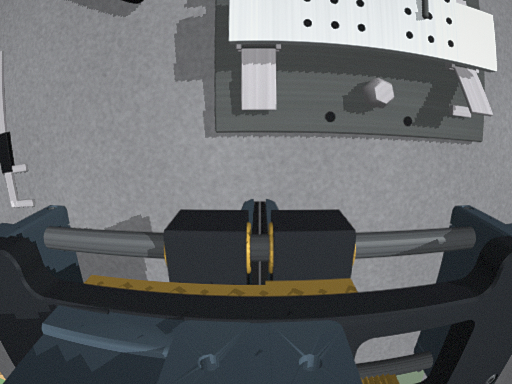

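View pics/side3c.png

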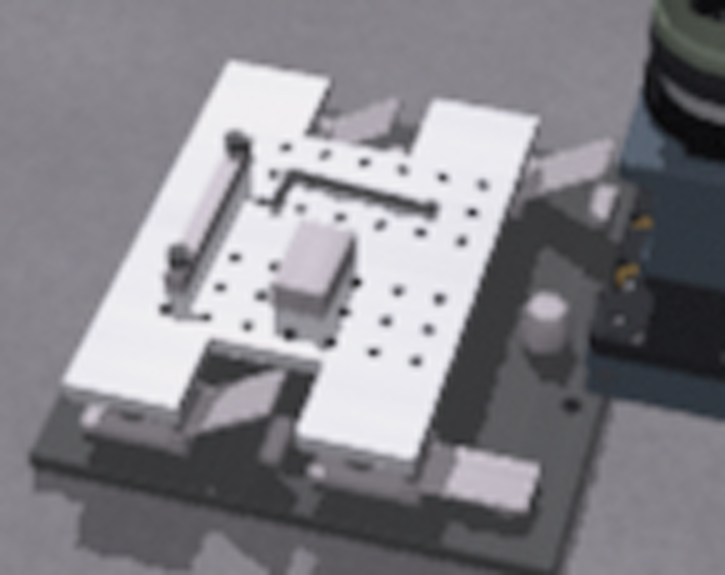

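View pics/scene3c.png

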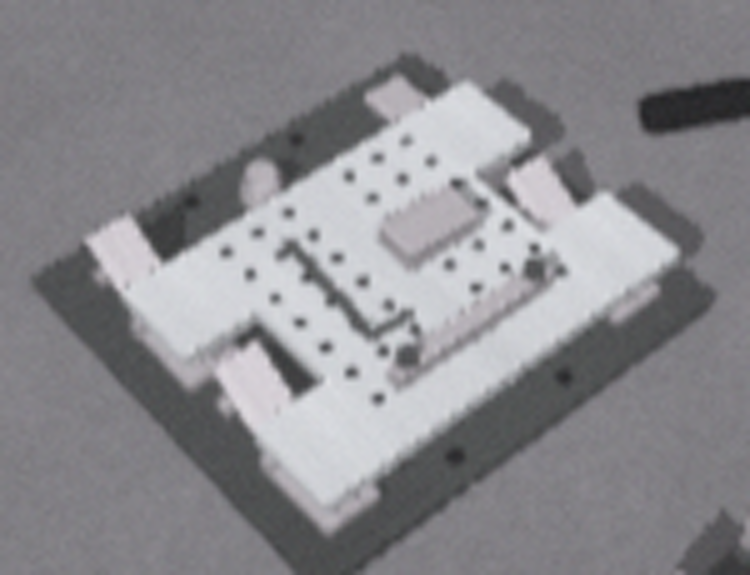

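Run:
```python
from h import *
from workcell import env
p,d,K,T=load('wrist3.npz')
px=[(259,y) for y in(60,75,90,104)];r,o=fray(px,K,T);Z=-(r@T[:3,:3].T)[:,2]
print([(o+r[i]*d[y,x]/Z[i]).round(1) for i,(x,y) in enumerate(px)])
env.job_done()
```

```text
[array([508.4, 112.2,  22.9]), array([495.1, 113.5,  22.2]), array([481.9, 114.7,  22.6]), array([469.7, 115.9,  22.7])]
the job is handed in; nothing more can be done
```

The near left corner was the soft one. I pressed its shim flat and handed the job in at about 17 s, with the arm clear and touching nothing.

- **Finding the corner:** I pressed the lugs in turn. Near right, far right and far left each held at 52.2 mm under 19 to 20 N. Near left sank to 48.5 mm, a drop of about 3.8 mm, and stopped there under 22 N.
- **Pressing the shim:** I pressed the near left shim straight down until it stopped at 22 mm, with 24 N at the end.
- **Last checks:** Wrist camera depth along the leaf read 22.2 to 22.9 mm at four points, so it is level. In the final scene and side views the other three shims are still raised. The plate and the items on the bed look unmoved. I did not press the near left lug again to confirm it is now supported.
- **Disagreement:** My first plate positions from the scene and side cameras differed by about 6 mm in x and 4 mm in y. I averaged them, and the wrist camera agreed with the average to about 2 mm.

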